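# Set and clamp the leg of the recipe stand

### The job

The recipe stand lies on its face on the table. Take its cam lever gently by the upright knob, leave the lever open while you draw the sliding leg out until the index pin on the leg is level with the rider on the scale rail, pause there a moment, and then swing the lever fully shut (folded back in line with the leg) while keeping the leg at that mark. Grip lightly, about 10 N is enough; a spring pulls the leg back, so finish still holding the knob, with the lever shut and the leg at the mark, and leave the other things on the table alone.

Things in the scene. Friction and masses are not known exactly. Their poses are not given: they have to be found in the camera images.
- stand: recipe stand lying flat, fixed: aluminium panel 160 (x) x 130 (y) x 6 mm, a steel track tube (26 mm wide, top at 24 mm) along its middle, black collar (top at 27 mm) at the tube's mouth. Origin: centre of the underside. x: out of the mouth, the way the leg comes out; y: the side to which the lever opens; z up. A scale rail (18 mm high at most) lies at y = -46 mm, x = 35 to 235 mm
- leg (a joint): how far the flat steel leg is drawn out of the tube along the stand's x, m: 0 fully in (as it starts) to 0.12. A return spring pulls it in with about 2 to 4 N; it slides back when let go.
- lever (a joint): angle of the cam lever, rad: 0 shut (folded straight back along the leg, over the tube, firm stop); grows as it swings out to the stand's +y (clockwise from above), stop at 1.1. It turns on a vertical pin on the leg's black clamp head, 60 mm from the knob's axis, is a little stiff (0.05 N m), stays where left and travels with the leg. Starts at 0.8 to 1.05
- rider (a joint): position of the rider along the scale rail, m (0 to 0.05). The leg is at the mark when joint leg = 0.045 + joint rider. The rider stays where it is.
- lever_pivot (a point): point on the lever's turning axis, 33 mm above the table, at x = 105 mm + joint leg, y = 0 in the stand's frame
- knob: upright black round knob on the end of the steel cam lever, 16 mm diameter (18 near the top), 49 mm tall; origin: centre of its foot on the lever, 37 mm above the table; top 86 mm above the table. In the stand's frame it is at x = 105 mm + leg - 60 mm cos(lever), y = 60 mm sin(lever). The lever's end under it is 11 mm in radius
- knob_mid (a point): centre of the knob, 63 mm above the table: where to pinch it from above
- leg_index (a point): tip of the steel index pin that points sideways (stand's -y) from the leg's clamp head, 20 mm above the table; axes as the stand's
- rider_mark (a point): face of the rider, a black block 14 x 20 mm with a steel fin 2 mm thick as its mark, top about 25 mm above the table, on the scale rail; its axes as the stand's. The leg is at the mark when leg_index has the same x in the stand's frame.
- tub_3: bystander: small tub with lid, 61 mm across, 42 mm tall, near the leg; origin under its centre
- ring_mould_2: bystander: steel ring mould, 55 mm across, 34 mm tall, near the stand; origin under its centre
- tub_2: bystander: tall white tub, 73 mm across, 64 mm tall; origin under its centre
- measure_spoon_1: bystander: measuring spoon, 125 mm long; origin under its centre
- flour_shaker: bystander: shaker, 72 mm across, 88 mm tall; origin under its centre
- pastry_brush: bystander: pastry brush, 203 mm long; origin under its centre

How it is judged:
By the outcome, as a careful person would: the job done as asked, in the order asked, and still so for the second after the job is handed in, while the arm keeps its last pose, push and grip.
It also fails if it takes over 42 s, if anything falls off the work surface, if the arm or the gripper's body presses on something with over 40 N, if the wrist force passes 120 N, or if a joint passes its speed limit or range.

### The arm

A 7-joint arm with a two-finger parallel gripper is mounted at the origin on a cart in front of the work surface, level with it; the furniture and walls round the work are solid. World frame = base frame: x ahead of the robot, y to its left, z up, the work surface at z = 0. Lengths are in m, angles in rad, forces in N, time in s.
With the tool pointing down it reaches from about 0.425 to 0.875 m from the base axis. Payload 4.7 kg.
Tool frame: the origin (TCP) lies midway between the tips of the shut fingers; the grasp point (between the pads) lies 19 mm behind it; x points along the fingers, y is the direction in which the jaws open and shut, and the axes are right-handed (so a half turn about x gives the same grasp; the last joint's range is limited). The gripper opens to 87 mm and grips with 3 to 60 N. Pads are 19 mm wide; open, the fingers measure 117 mm over their backs; the gripper's body (75 mm by 190 mm) begins 51 mm behind the grasp point.
Start: joints at [1.218, 0.321, -0.07, 1.45, 0.023, 1.371, -0.057], TCP at [0.233, -0.607, 0.199] pointing down, gripper open.
Joint ranges: [-2.86, 2.86], [-0.3, 2.09], [-1.38, 1.24], [0.06, 2.45], [-1.56, 4.7], [0.09, 2.05], [-2.69, 2.69]. Speed limits (rad/s): [2.57, 2.57, 3.14, 3.14, 3.14, 3.14, 3.14].

### API

Orientations are given as a rotation vector (axis times angle).
In Python, from bench import ctrl gives the robot as it stands. The module is installed in compiled form; this text tells all that it offers.
- The arm moves only by the tool servo_tool, never from a script. Its arguments are lists of equal length, an entry for each row: "dp": the shift along the tool's x, y, z in units of 25 mm (1.0 is 25 mm), a list of three; "yaw": the turn about the tool's x in units of 6 degrees (1.0 is 6 degrees). A call has exactly 5 rows; each row shifts and turns the commanded pose from where the row before left it, along the tool's axes as they then stand; what a row does not reach is not made up. A row lasts 1/10 s, in which the tool goes at most 50 mm and 8.59 degrees, less where a joint would pass 70% of its speed; a pose out of reach is approached as far as the arm can. A call is refused whole if a number of a shift passes 1 or a number of a turn 1, either way. A call with a gripper value outside its range is refused whole. "fingers" is the opening, from 0 (shut) to 1 (fully open), set as the call begins (left out, the last holds). The fingers move at their own pace and stop on an object; "grip_force" is the grip in N (left out, the last holds). Time passes only in rows, so rows that do not move let the fingers close, or fill a call up. It gives the time, the measured TCP pose, the force and the opening at its end, in the units of the state.
- ctrl.get_state(): the state, without advancing time (a new reading comes with each control period).
- ctrl.get_image(name): name is "scene" or "top" or "wrist"; returns (picture, depth): 400x640x3 uint8, red, green, blue; 400x640 float32, m along the optical axis (not along the pixel's ray), 0 where there is no reading.
- ctrl.camera_info(name): a dict with "fx", "fy", "cx", "cy" (pixels), "extrinsics" (4x4, takes a point from world to camera coordinates); the wrist camera has in their place "hand_eye" (4x4, takes a point from camera to tool coordinates, whose origin is the TCP and whose axes are the tool frame's). Camera axes: x right, y down, z forward; pixel columns grow to the right and rows downward; lengths in m; the calibration is good to about 2 mm. A picture is of the moment at which its call begins: read the wrist's pose just before it. camera_info takes no time and is no camera call.
- ctrl.close_job(): hands the job in, once; it reports no verdict.
Trained networks look in the newest picture that a camera, given by its name, has taken for a name from the list of things; names that differ only in an ending like _2 or _b are one class to them, and where a whole thing is asked for, a point or a joint stands for the part that bears it (a point fixed in the world has none). Each returns a list of dicts, best first, with "score" (0 to 1); they miss things now and then, are a little off and sometimes report something else, mostly with a low value. They report only what shows in the picture. A call takes as long as a camera call.
- ctrl.search_frame(camera, label): "extent" ([left, top, right, bottom] in pixels, round what is visible of it).
- ctrl.cut_out(camera, label): "region" (400x640 bool, what is visible of it) and "extent" ([left, top, right, bottom] in pixels, round what is visible of it).
The state is a dict: "time": time; "joint_positions": joint angles; "qd": joint speeds; "joint_torque": joint torques, N m; "position": TCP position; "tool_rot": TCP orientation; "ft_force": force on the tool from outside, world axes, zero at the start; "torque": the same for the moment, N m; "grip_width": opening from 0.0 (shut) to 1.0 (fully open).
Only numpy, scipy, OpenCV 4.12 (cv2) and the standard library are available. Lean on these libraries where they do the work, as an engineer would, in place of code of your own. Each camera call takes 0.05 s, during which the arm holds its last target.

## Working session

There is one attempt and no reset: what is moved stays moved. The work goes in short steps, Python scripts to look and compute and a tool call to move; the robot and the scene stay as the last step left them, time stands still between calls to the robot, and variables do not carry over. Pictures are saved under pics/ and viewed, and the job is handed in when it is done.

Besides the shell and the picture viewer there is one more tool, called after "Call:" as name(argument=value, ...), one argument or row to a line, values as JSON. servo_tool: Moves the arm, as the interface text tells. Its arguments: {"type":"object","properties":{"dp":{"type":"array","items":{"type":"array","items":{"type":"number"}}},"yaw":{"type":"array","items":{"type":"number"}},"fingers":{"type":"number"},"grip_force":{"type":"number"}},"required":["dp","yaw"]}

```bash
mkdir -p pics; ls; python3 - <<'E'
from bench import ctrl
import cv2,numpy as np
s=ctrl.get_state(); print({k:np.round(v,3).tolist() for k,v in s.items()})
for n in ["scene","top"]:
    im,d=ctrl.get_image(n); cv2.imwrite(f"pics/{n}0.png",im[:,:,::-1]); np.savez(f"{n}0.npz",im=im,d=d)
for n in ["scene","top","wrist"]:
    print(n,ctrl.camera_info(n))
for n in ["knob","leg_index","rider_mark","stand","leg"]:
    for r in ctrl.cut_out("top",n)[:3]: 
        ys,xs=np.nonzero(r["region"]); print(n,round(r["score"],2),np.round(r["extent"]).tolist(),xs.mean(),ys.mean(),np.median(d[r["region"]]))
E
```

```text
pics
{'time': 0.0, 'joint_positions': [1.218, 0.322, -0.07, 1.452, 0.023, 1.371, -0.057], 'qd': [0.001, -0.001, 0.0, 0.0, 0.0, 0.001, -0.0], 'joint_torque': [0.0, -49.128, -0.404, -31.252, -0.064, 0.044, 0.0], 'position': [0.233, -0.606, 0.197], 'tool_rot': [2.022, 0.377, -2.022], 'ft_force': [-0.307, -0.178, -1.182], 'torque': [0.011, 0.054, 0.011], 'grip_width': 1.0}
scene {'fx': 439.52082138975874, 'fy': 439.52082138975874, 'cx': 321.7518667157951, 'cy': 199.6093676519458, 'extrinsics': array([[-0.82500039, -0.5651199 , -0.00372234,  0.51381065],
       [-0.30349612,  0.44860126, -0.84062299,  0.20020519],
       [ 0.47672263, -0.69238458, -0.54160791,  0.9125455 ],
       [ 0.        ,  0.        ,  0.        ,  1.        ]])}
top {'fx': 430.7918472709469, 'fy': 430.7918472709469, 'cx': 325.69925716614324, 'cy': 197.0626656169642, 'extrinsics': array([[-0.01488519, -0.99988581,  0.00260769,  0.09879793],
       [-0.99345098,  0.01449382, -0.11333613,  0.57257867],
       [ 0.11328539, -0.00427764, -0.99355328,  1.37336106],
       [ 0.        ,  0.        ,  0.        ,  1.        ]])}
wrist {'fx': 348.29878685972227, 'fy': 348.29878685972227, 'cx': 323.2229115483213, 'cy': 197.51292344651134, 'hand_eye': array([[ 4.84291416e-04, -2.70062646e-01,  9.62842631e-01,
        -1.86052940e-01],
       [ 9.99999791e-01, -2.80624448e-04, -5.81691626e-04,
         2.65050849e-04],
       [ 4.27290362e-04,  9.62842712e-01,  2.70062454e-01,
        -7.34041443e-02],
       [ 0.00000000e+00,  0.00000000e+00,  0.00000000e+00,
         1.00000000e+00]])}
knob 0.37 [256.0, 251.0, 280.0, 276.0] 267.37380952380954 262.4904761904762 1.3506324
leg_index 0.56 [388.0, 203.0, 424.0, 222.0] 406.3585657370518 212.43027888446215 1.397321
stand 0.66 [348.0, 202.0, 449.0, 257.0] 386.08944399677677 226.4371474617244 1.4148848
leg 0.61 [388.0, 205.0, 423.0, 220.0] 406.48471615720524 212.05240174672488 1.3966397
```

View pics/top0.png

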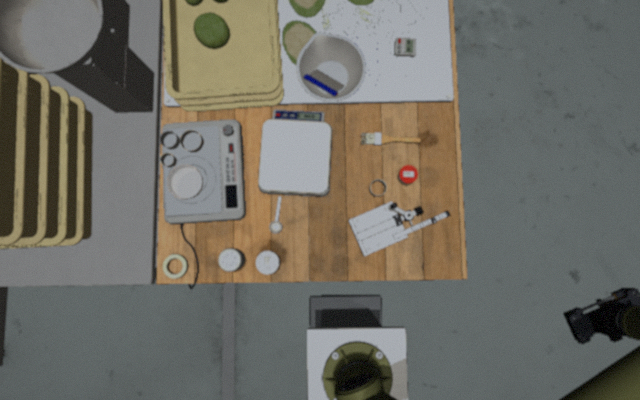

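View pics/scene0.png

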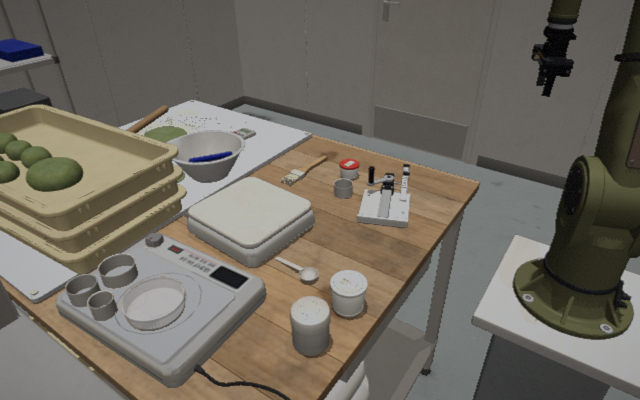

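```bash
python3 - <<'E'
import cv2,numpy as np
f=np.load("top0.npz");im=f["im"][150:300,300:480,::-1]
cv2.imwrite("pics/top0z.png",cv2.resize(im,None,fx=4,fy=4,interpolation=cv2.INTER_CUBIC))
f=np.load("scene0.npz");im=f["im"][130:400,330:640,::-1]
cv2.imwrite("pics/sc0z.png",cv2.resize(im,None,fx=2.2,fy=2.2,interpolation=cv2.INTER_CUBIC))
E
```

```text
(no output)
```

View pics/top0z.png

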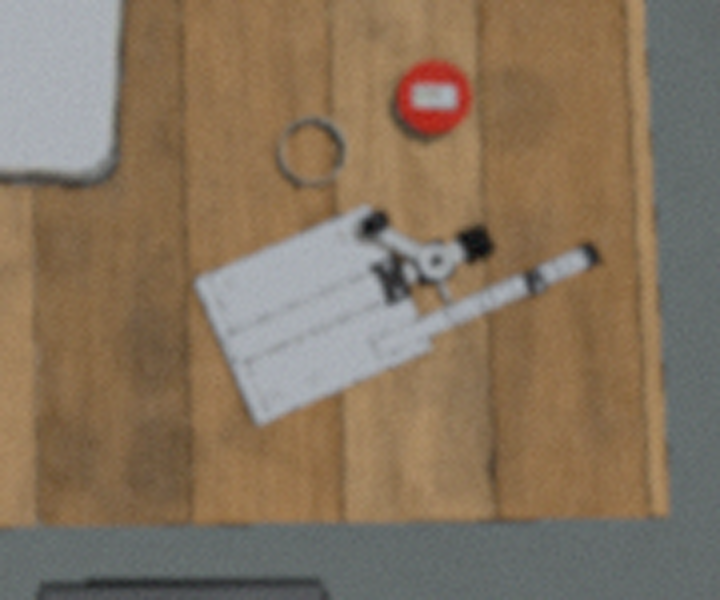

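View pics/sc0z.png

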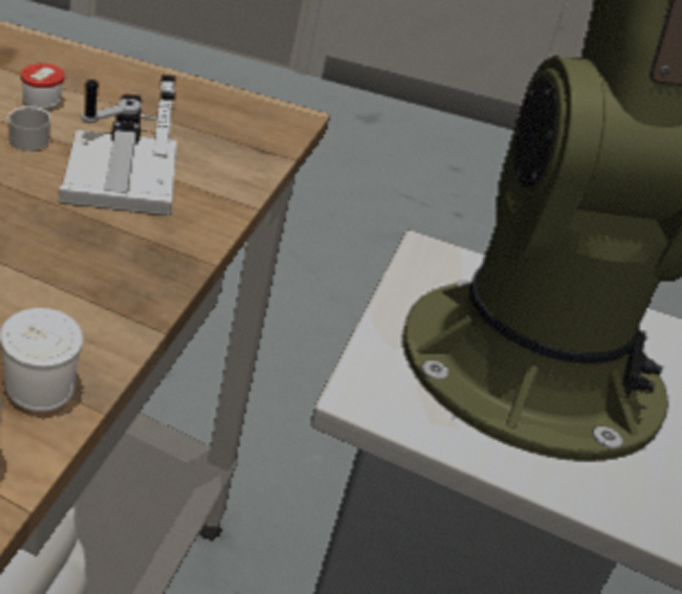

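```bash
cat > h.py <<'E'
import numpy as np,cv2
from scipy.spatial.transform import Rotation as R
from bench import ctrl
def cam(n,st=None):
    c=ctrl.camera_info(n); K=np.array([[c["fx"],0,c["cx"]],[0,c["fy"],c["cy"]],[0,0,1]])
    if n=="wrist":
        T=np.eye(4);T[:3,:3]=R.from_rotvec(st["tool_rot"]).as_matrix();T[:3,3]=st["position"]
        return K,T@c["hand_eye"]   # cam->world
    return K,np.linalg.inv(c["extrinsics"])
def atz(K,T,u,v,z):
    r=T[:3,:3]@np.linalg.inv(K)@np.array([u,v,1.]); o=T[:3,3]
    return o+r*(z-o[2])/r[2]
def proj(K,T,p):
    q=np.linalg.inv(T)@np.append(p,1); q=K@q[:3]; return q[:2]/q[2]
E
python3 - <<'E'
from h import *
K,T=cam("top")
# panel corners (orig px)
for p in [(348.5,217),(384,203)]: pass
d=np.load("top0.npz")["d"]
r=ctrl.cut_out("top","stand")[0]["region"]
pts=[]
for v,u in zip(*np.nonzero(r)):
    q=np.linalg.inv(K)@np.array([u,v,1])*d[v,u]; pts.append((T@np.append(q,1))[:3])
pts=np.array(pts); print(len(pts),pts.mean(0),np.percentile(pts[:,2],[5,25,50,75,95]))
E
```

```text
2482 [ 0.47591499 -0.10558462  0.01959145] [0.00239834 0.00667335 0.01069186 0.02305407 0.03735822]
```

The top view shows the panel at about (350–409, 202–256). The pivot is at about (409, 215), the black knob at about (394, 205), the rider at about (434, 220) on the rail, and the red tub at (408, 174). Next I'll convert these to world positions.

```bash
python3 - <<'E'
from h import *
K,T=cam("top")
o=lambda z:(300+(z[0]+.5)/4-.5,150+(z[1]+.5)/4-.5)
# fit stand pose: x0,y0,th to corners + pivot 
obs=[((197,282),(-.08,.065,.006)),((263,424),(-.08,-.065,.006)),((435,346),(.08,-.065,.006)),((368,207),(.08,.065,.006)),((436,262),(.105,0,.036)),((597,257),(.235,-.046,.018))]
from scipy.optimize import least_squares
def W(p,q): c,s=np.cos(p[2]),np.sin(p[2]); return np.array([p[0]+c*q[0]-s*q[1],p[1]+s*q[0]+c*q[1],q[2]])
def res(p): return np.concatenate([proj(K,T,W(p,q))-o(z) for z,q in obs])
r=least_squares(res,[.47,-.1,-1.1]); print(r.x,np.degrees(r.x[2]),r.fun.reshape(-1,2).round(2))
k=atz(K,T,*o((376,220)),.086); print("knob",k)
rd=atz(K,T,*o((537,280)),.022); 
p=r.x
def L(w): c,s=np.cos(p[2]),np.sin(p[2]); d=w[:2]-p[:2]; return c*d[0]+s*d[1],-s*d[0]+c*d[1]
print("knob L",L(k),"rider L",L(rd))
for a in (.8,.9,1.,1.05): print(a, .105-.06*np.cos(a),.06*np.sin(a),W(p,(.105-.06*np.cos(a),.06*np.sin(a),.063)))
for n,z,h in [("tub",(432,97),.042),("ring",(311,152),.034)]: print(n,atz(K,T,*o(z),h))
st=ctrl.get_state(); M=R.from_rotvec(st["tool_rot"]).as_matrix(); print(M.round(3))
E
```

```text
[ 0.4702749  -0.08165803 -1.17795551] -67.49187898747904 [[-0.71 -0.15]
 [-1.26  0.78]
 [ 0.16  0.83]
 [ 0.62 -0.48]
 [ 0.36  0.07]
 [ 0.83 -1.11]]
knob [ 0.54091443 -0.12186156  0.086     ]
knob L (np.float64(0.0641828635291536), np.float64(0.049868086637955104)) rider L (np.float64(0.176644211985582), np.float64(-0.04562628672605947))
0.8 0.06319759743917008 0.043041365453971366 [ 0.53423055 -0.12356472  0.063     ]
0.9 0.06770340190376013 0.046999614577649 [ 0.53961217 -0.12621202  0.063     ]
1.0 0.07258186164791161 0.05048825908847379 [ 0.54470261 -0.12938336  0.063     ]
1.05 0.07514573712649639 0.05204539353564101 [ 0.54712262 -0.13115584  0.063     ]
tub [ 0.64511417 -0.17800146  0.042     ]
ring [ 0.60237466 -0.07900488  0.034     ]
[[-0.     0.359 -0.933]
 [ 0.    -0.933 -0.359]
 [-1.    -0.     0.   ]]
```

Call:
servo_tool(
  dp=[
    [0, -0.75, -0.94],
    [0, -0.75, -0.94],
    [0, -0.75, -0.94],
    [0, -0.75, -0.94],
    [0, -0.75, -0.94],
  ],
  yaw=[-0.25, 0, 0, 0, 0],
  fingers=0.45,
  grip_force=10,
)

```text
time: 0.9
position: [0.3069, -0.4745, 0.1987]
tool_rot: [2.006, 0.399, -2.006]
ft_force: [-0.4, 0.8, 0.0]
grip_width: 0.628
```

Call:
servo_tool(
  dp=[
    [0, -0.75, -0.94],
    [0, -0.75, -0.94],
    [0, -0.75, -0.94],
    [0, -0.75, -0.94],
    [0, -0.75, -0.94],
  ],
  yaw=[0, 0, 0, 0, 0],
)

```text
time: 1.4
position: [0.3796, -0.3429, 0.1988]
tool_rot: [2.006, 0.399, -2.005]
ft_force: [0.0, -0.2, 0.3]
grip_width: 0.45
```

Call:
servo_tool(
  dp=[
    [0, -0.75, -0.94],
    [0, -0.75, -0.94],
    [0, -0.75, -0.94],
    [0, -0.75, -0.94],
    [0, -0.75, -0.94],
  ],
  yaw=[0, 0, 0, 0, 0],
)

```text
time: 1.9
position: [0.4522, -0.2113, 0.1988]
tool_rot: [2.006, 0.398, -2.005]
ft_force: [-0.1, -1.0, -0.2]
grip_width: 0.452
```

Call:
servo_tool(
  dp=[
    [0, 0, 0],
    [0, 0, 0],
    [0, 0, 0],
    [0, 0, 0],
    [0, 0, 0],
  ],
  yaw=[0, 0, 0, 0, 0],
)

```text
time: 2.4
position: [0.4512, -0.2133, 0.1985]
tool_rot: [2.007, 0.397, -2.007]
ft_force: [-0.1, -1.0, -0.3]
grip_width: 0.449
```

```bash
python3 - <<'E'
from h import *
st=ctrl.get_state(); print(st["position"],R.from_rotvec(st["tool_rot"]).as_matrix().round(4),st["ft_force"],st["grip_width"])
im,d=ctrl.get_image("wrist"); np.savez("w1.npz",im=im,d=d,pos=st["position"],rot=st["tool_rot"])
cv2.imwrite("pics/w1.png",im[:,:,::-1])
for n in ["knob","leg_index","rider_mark","lever_pivot"]:
    for r in ctrl.cut_out("wrist",n)[:2]:
        ys,xs=np.nonzero(r["region"]); print(n,round(r["score"],2),np.round(r["extent"]).tolist(),xs.mean(),ys.mean())
E
```

```text
[ 0.4512489  -0.21332312  0.19851263] [[-1.000e-04  3.812e-01 -9.245e-01]
 [-1.000e-04 -9.245e-01 -3.812e-01]
 [-1.000e+00  1.000e-04  1.000e-04]] [-0.07588927 -0.95522533 -0.34760732] 0.4487761873856581
knob 0.97 [252.0, 29.0, 277.0, 61.0] 264.446 46.496
leg_index 0.91 [250.0, 35.0, 366.0, 141.0] 307.53313343328335 88.84017991004498
rider_mark 0.63 [374.0, 141.0, 388.0, 161.0] 380.13307984790873 151.29657794676805
lever_pivot 0.69 [250.0, 31.0, 362.0, 139.0] 307.02431878113094 88.57310284207442
```

View pics/w1.png

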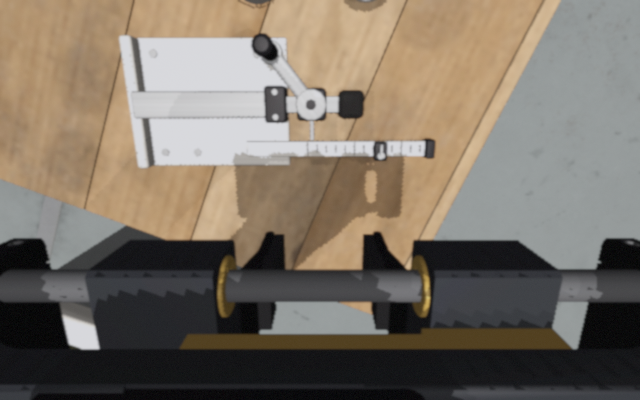

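The wrist view shows the whole stand clear of the gripper. The knob top is at (264, 44), the pivot at (311, 104), the index pin tip at about (312, 138) and the rider at about (380, 151). I'll zoom in and fit the stand pose.

```bash
python3 - <<'E'
import cv2,numpy as np
im=np.load("w1.npz")["im"][:,:,::-1]
cv2.imwrite("pics/w1a.png",cv2.resize(im[90:170,290:445],None,fx=5,fy=5,interpolation=cv2.INTER_CUBIC))
cv2.imwrite("pics/w1b.png",cv2.resize(im[20:180,110:310],None,fx=3.5,fy=3.5,interpolation=cv2.INTER_CUBIC))
E
```

```text
(no output)
```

View pics/w1a.png

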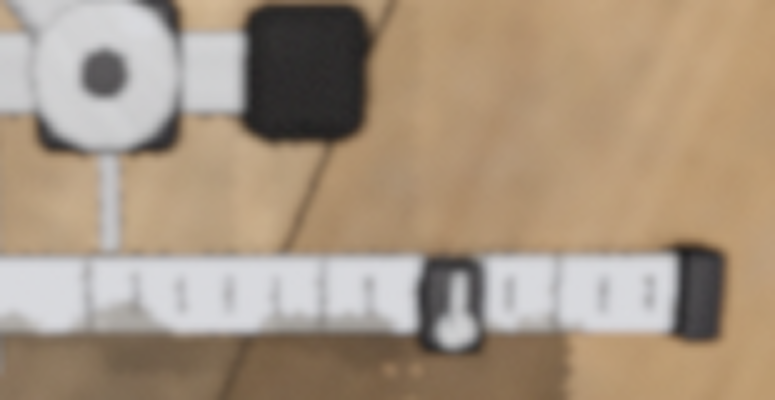

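View pics/w1b.png

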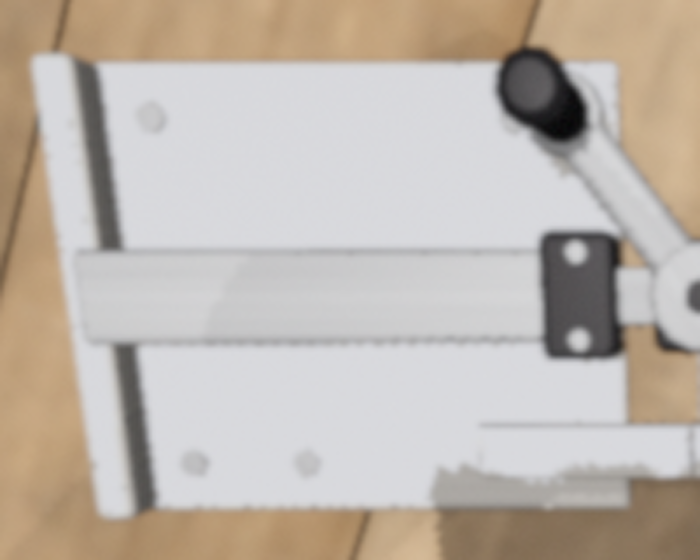

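```bash
python3 - <<'E'
from h import *
from scipy.optimize import least_squares
f=np.load("w1.npz"); st={"position":f["pos"],"tool_rot":f["rot"]}; d=f["d"]
K,T=cam("wrist",st)
a=lambda x,y:(290+(x+.5)/5-.5,90+(y+.5)/5-.5)
b=lambda x,y:(110+(x+.5)/3.5-.5,20+(y+.5)/3.5-.5)
def dz(uv):
    u,v=np.round(uv).astype(int); q=np.linalg.inv(K)@np.array([u,v,1])*d[v,u]; return (T@np.append(q,1))[:3].round(4)
for n,uv in dict(pivot=a(104,74),pivring=a(140,74),head=a(305,70),pin=a(110,220),fin=a(457,285),blob=a(457,332),railn=a(400,290),rail0=a(60,270),knob=b(532,85),panel=b(300,150),tube=b(300,290)).items(): print(n,np.round(uv,1),dz(uv))
pz=dz(a(140,74))[2]
obs=[(a(104,74),(.105,0,.040)),(b(617,62),(.08,.065,.006)),(b(628,507),(.08,-.065,.006)),(b(85,250),None),]
obs=[o for o in obs if o[1]]
def W(p,q): c,s=np.cos(p[2]),np.sin(p[2]); return np.array([p[0]+c*q[0]-s*q[1],p[1]+s*q[0]+c*q[1],q[2]])
def res(p): return np.concatenate([proj(K,T,W(p,q))-np.array(z) for z,q in obs])
r=least_squares(res,[.47,-.08,-1.18]); p=r.x; print(p,np.degrees(p[2]),r.fun.round(2))
def L(w): c,s=np.cos(p[2]),np.sin(p[2]); e=w[:2]-p[:2]; return np.array([c*e[0]+s*e[1],-s*e[0]+c*e[1]]).round(4)
# direction checks: tube edges z~.024/ rail edge line z .018
for n,q,z in [("tubeTop1",b(85,250),.024),("tubeTop2",b(540,250),.024),("rail1",b(480,425),.018),("rail2",a(90,254),.018),("rail3",a(670,255),.018),
  ("pin",a(110,250),.02),("pin root",a(110,165),.02),("rider fin",a(457,285),.025),("rider fin z22",a(457,285),.022),("blob",a(457,330),.025),("riderL",a(424,300),.02),("riderR",a(482,300),.02),("knobtop",b(530,84),.086),("pivot",a(104,74),.04),("railend",a(722,290),.018)]:
    w=atz(K,T,*q,z); print(n,w.round(4),L(w))
E
```

```text
pivot [310.4 104.4] [ 0.5108 -0.1752  0.0409]
pivring [317.6 104.4] [ 0.5136 -0.1823  0.0386]
head [350.6 103.6] [ 0.526  -0.2126  0.024 ]
pin [311.6 133.6] [ 0.4834 -0.1877  0.022 ]
fin [381.  146.6] [ 0.4985 -0.2583  0.0251]
blob [381. 156.] [ 0.4901 -0.2622  0.0253]
railn [369.6 147.6] [ 0.4925 -0.2502  0.0138]
rail0 [301.6 143.6] [ 0.4684 -0.1818  0.0107]
knob [261.6  43.9] [ 0.54   -0.1244  0.086 ]
panel [195.4  62.5] [ 0.5037 -0.0504  0.0054]
tube [195.4 102.5] [ 0.4683 -0.0676  0.0232]
[ 0.47063571 -0.07847817 -1.18204388] -67.72612538827482 [-0.12  0.1   0.04 -0.67  0.09  0.69]
tubeTop1 [ 0.4554 -0.0089  0.024 ] [-0.0702  0.0123]
tubeTop2 [ 0.5045 -0.128   0.024 ] [0.0586 0.0126]
rail1 [ 0.4503 -0.1273  0.018 ] [ 0.0375 -0.0374]
rail2 [ 0.4751 -0.1859  0.018 ] [ 0.1011 -0.0365]
rail3 [ 0.5211 -0.2981  0.018 ] [ 0.2223 -0.0365]
pin [ 0.4777 -0.1894  0.02  ] [ 0.1054 -0.0355]
pin root [ 0.4938 -0.183   0.02  ] [ 0.1055 -0.0182]
rider fin [ 0.4989 -0.2581  0.025 ] [ 0.1769 -0.0419]
rider fin z22 [ 0.4987 -0.2587  0.022 ] [ 0.1774 -0.0423]
blob [ 0.4904 -0.2621  0.025 ] [ 0.1774 -0.0513]
riderL [ 0.4931 -0.2541  0.02  ] [ 0.171  -0.0457]
riderR [ 0.4978 -0.2653  0.02  ] [ 0.1832 -0.0457]
knobtop [ 0.54   -0.1236  0.086 ] [0.0681 0.0471]
pivot [ 0.5106 -0.1757  0.04  ] [1.051e-01 1.000e-04]
railend [ 0.5187 -0.3115  0.018 ] [ 0.2338 -0.0438]
```

The measurements agree with the given sizes: the pin is at y −35.5 mm, the rail edge at −36.5 mm, the knob top at z 86 mm and the pivot at x 105 mm. That puts the lever at about 0.906 rad and the leg target at about 71.7 mm. Next I'll move over the knob.

Call:
servo_tool(
  dp=[
    [0, -0.39, -0.93],
    [0, -0.39, -0.93],
    [0, -0.39, -0.93],
    [0, -0.39, -0.93],
    [0, -0.39, -0.93],
  ],
  yaw=[0, 0, 0, 0, 0],
)

```text
time: 3.15
position: [0.5411, -0.1222, 0.1986]
tool_rot: [2.006, 0.399, -2.006]
ft_force: [-0.7, -0.6, -0.2]
grip_width: 0.453
```

Call:
servo_tool(
  dp=[
    [0.5, 0, 0],
    [0.5, 0, 0],
    [0.5, 0, 0],
    [0, 0, 0],
    [0, 0, 0],
  ],
  yaw=[0, 0, 0, 0, 0],
)

```text
time: 3.65
position: [0.5396, -0.1237, 0.1605]
tool_rot: [2.006, 0.398, -2.008]
ft_force: [-0.1, -0.1, 0.1]
grip_width: 0.449
```

```bash
python3 - <<'E'
from h import *
st=ctrl.get_state(); M=R.from_rotvec(st["tool_rot"]).as_matrix(); print(st["position"],st["ft_force"])
print("tool err mm", (M.T@(np.array([.540,-.1236,.048])-st["position"])*1000).round(2))
im,d=ctrl.get_image("wrist"); np.savez("w2.npz",im=im,d=d,pos=st["position"],rot=st["tool_rot"])
cv2.imwrite("pics/w2.png",im[:,:,::-1])
E
```

```text
[ 0.53962106 -0.12370884  0.1605389 ] [-0.10775908 -0.14643711  0.08986708]
tool err mm [ 1.1254e+02  8.0000e-02 -5.2000e-01]
```

View pics/w2.png

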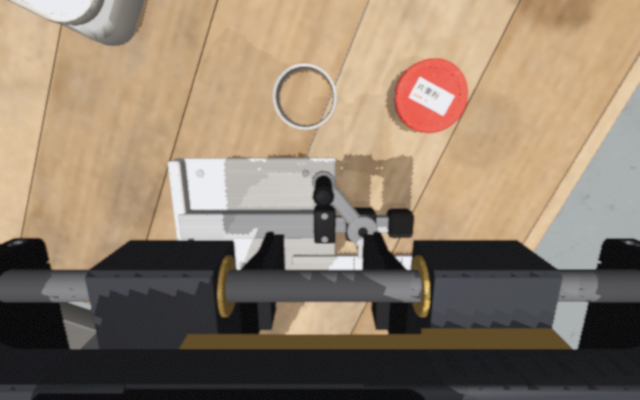

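The knob at about (323, 185) is centred between the fingers, which stand at columns 275 and 370. I'll descend.

Call:
servo_tool(
  dp=[
    [0.6, 0, -0.02],
    [0.6, 0, 0],
    [0.6, 0, 0],
    [0.6, 0, 0],
    [0.6, 0, 0],
  ],
  yaw=[0, 0, 0, 0, 0],
)

```text
time: 4.2
position: [0.5404, -0.1225, 0.0842]
tool_rot: [2.005, 0.4, -2.007]
ft_force: [-0.1, -0.3, 0.8]
grip_width: 0.447
```

Call:
servo_tool(
  dp=[
    [0.5, 0, 0],
    [0.5, 0, 0],
    [0.4, 0, 0],
    [0.1, 0, 0],
    [0, 0, 0],
  ],
  yaw=[0, 0, 0, 0, 0],
)

```text
time: 4.7
position: [0.5408, -0.1226, 0.0482]
tool_rot: [2.005, 0.4, -2.006]
ft_force: [-0.1, -0.3, 2.0]
grip_width: 0.45
```

Call:
servo_tool(
  dp=[
    [0, 0, 0],
    [0, 0, 0],
    [0, 0, 0],
    [0, 0, 0],
    [0, 0, 0],
  ],
  yaw=[0, 0, 0, 0, 0],
)

```text
time: 5.2
position: [0.541, -0.1227, 0.0487]
tool_rot: [2.006, 0.399, -2.005]
ft_force: [-0.2, -0.1, -0.4]
grip_width: 0.452
```

```bash
python3 - <<'E'
from h import *
st=ctrl.get_state(); M=R.from_rotvec(st["tool_rot"]).as_matrix(); print(st["position"],st["ft_force"])
print("tool err mm", (M.T@(np.array([.540,-.1236,.048])-st["position"])*1000).round(2))
im,d=ctrl.get_image("wrist"); np.savez("w3.npz",im=im,d=d,pos=st["position"],rot=st["tool_rot"])
cv2.imwrite("pics/w3.png",im[:,:,::-1])
E
```

```text
[ 0.54097493 -0.12272511  0.04872811] [-0.21718002 -0.07428709 -0.43342811]
tool err mm [0.73 0.43 1.24]
```

View pics/w3.png

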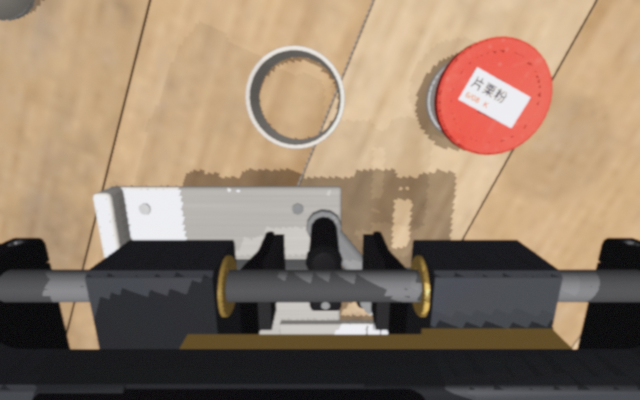

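The knob stands between the pads at about (322, 245). I'll shift the tool 1 mm and close gently at 10 N.

Call:
servo_tool(
  dp=[
    [0, 0.01, 0.05],
    [0, 0, 0],
    [0, 0, 0],
    [0, 0, 0],
    [0, 0, 0],
  ],
  yaw=[0, 0, 0, 0, 0],
  fingers=0.0,
  grip_force=10,
)

```text
time: 5.75
position: [0.5398, -0.1234, 0.0485]
tool_rot: [2.006, 0.399, -2.006]
ft_force: [-0.4, -0.0, 0.7]
grip_width: 0.191
```

Call:
servo_tool(
  dp=[
    [0, 0, 0],
    [0, 0, 0],
    [0, 0, 0],
    [0, 0, 0],
    [0, 0, 0],
  ],
  yaw=[0, 0, 0, 0, 0],
)

```text
time: 6.25
position: [0.5398, -0.1234, 0.0485]
tool_rot: [2.006, 0.399, -2.006]
ft_force: [-0.3, 0.6, 0.0]
grip_width: 0.183
```

```bash
python3 - <<'E'
from h import *
st=ctrl.get_state(); M=R.from_rotvec(st["tool_rot"]).as_matrix(); print(st["position"],st["ft_force"],st["grip_width"]*87)
print(M.round(4))
p=[.47063571,-.07847817,-1.18204388]
e=st["position"][:2]-p[:2];c,s=np.cos(p[2]),np.sin(p[2]);print("L",c*e[0]+s*e[1],-s*e[0]+c*e[1])
E
```

```text
[ 0.53979152 -0.12335448  0.04852201] [-0.29372813  0.63398889  0.01993006] 15.95211149258545
[[-1.000e-04  3.830e-01 -9.238e-01]
 [-1.000e-04 -9.238e-01 -3.830e-01]
 [-1.000e+00  1.000e-04  1.000e-04]]
L 0.067740177066396 0.04698592696769764
```

Gripped: the opening is 16 mm. I'll draw the leg straight out along stand x, first about 62 mm.

Call:
servo_tool(
  dp=[
    [0, 0.1, 0],
    [0, 0.2, 0],
    [0, 0.25, 0],
    [0, 0.25, 0],
    [0, 0.25, 0],
  ],
  yaw=[0, 0, 0, 0, 0],
)

```text
time: 6.75
position: [0.5505, -0.1478, 0.0486]
tool_rot: [2.007, 0.4, -2.005]
ft_force: [0.1, 3.3, 0.9]
grip_width: 0.19
```

Call:
servo_tool(
  dp=[
    [0, 0.3, 0.01],
    [0, 0.3, 0],
    [0, 0.3, 0],
    [0, 0.3, 0],
    [0, 0.2, 0],
  ],
  yaw=[0, 0, 0, 0, 0],
)

```text
time: 7.25
position: [0.5639, -0.1805, 0.0486]
tool_rot: [2.007, 0.399, -2.005]
ft_force: [3.0, 5.0, -0.0]
grip_width: 0.188
```

Call:
servo_tool(
  dp=[
    [0, 0.1, 0],
    [0, 0, 0],
    [0, 0, 0],
    [0, 0, 0],
    [0, 0, 0],
  ],
  yaw=[0, 0, 0, 0, 0],
)

```text
time: 7.75
position: [0.5641, -0.1823, 0.0486]
tool_rot: [2.006, 0.399, -2.005]
ft_force: [3.5, 4.2, 0.6]
grip_width: 0.188
```

```bash
cat >> h.py <<'E'
P=np.array([.47063571,-.07847817,-1.18204388])
def Lf(w):
    e=np.array(w[:2])-P[:2];c,s=np.cos(P[2]),np.sin(P[2]);return np.array([c*e[0]+s*e[1],-s*e[0]+c*e[1]])
def rep():
    st=ctrl.get_state(); l=Lf(st["position"])-[.06774,.04699]+[.0681,.0471]
    sl=l[1]/.06; a=np.arcsin(np.clip(sl,-1,1)); 
    print("pos",st["position"].round(4),"F",st["ft_force"].round(2),"w",round(st["grip_width"]*87,2),"knobL",(l*1000).round(2),"lever",a.round(3),"leg",((l[0]-.105+.06*np.cos(a))*1000).round(2), "yawtool",np.degrees(np.arctan2(*R.from_rotvec(st["tool_rot"]).as_matrix()[[1,0],1])).round(2))
    return st
E
python3 - <<'E'
from h import *
st=rep()
im,d=ctrl.get_image("wrist"); np.savez("w4.npz",im=im,d=d,pos=st["position"],rot=st["tool_rot"])
cv2.imwrite("pics/w4.png",im[:,:,::-1])
im,d=ctrl.get_image("top"); np.savez("t4.npz",im=im,d=d)
cv2.imwrite("pics/t4.png",cv2.resize(im[170:270,330:480,::-1],None,fx=5,fy=5,interpolation=cv2.INTER_CUBIC))
E
```

```text
pos [ 0.5641 -0.1823  0.0486] F [3.45 4.16 0.63] w 16.37 knobL [131.84  47.29] lever 0.908 leg 63.78 yawtool -67.47
```

View pics/w4.png

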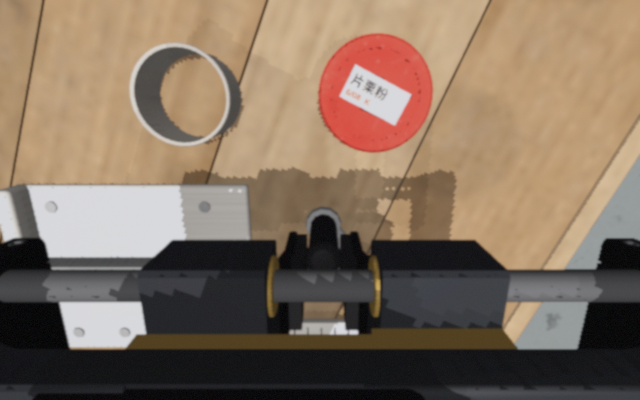

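View pics/t4.png

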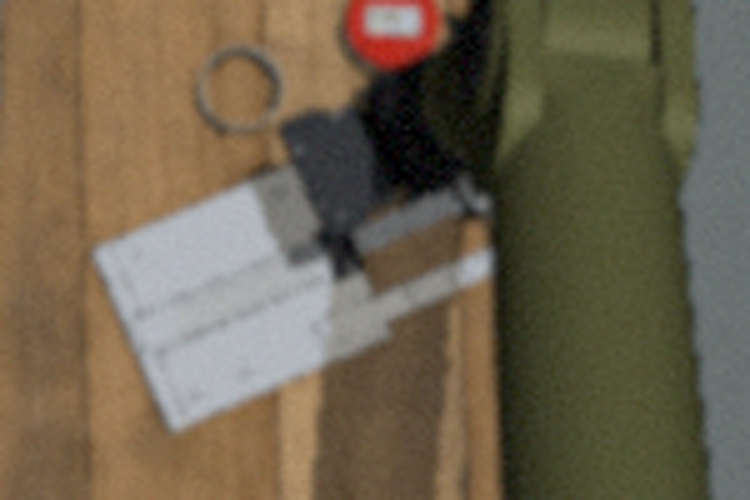

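The leg is out about 63.8 mm by the arm, and the lever is still at 0.908. I'll finish the draw and look with the scene camera.

Call:
servo_tool(
  dp=[
    [0, 0.1, 0],
    [0, 0.1, 0],
    [0, 0.08, 0],
    [0, 0.03, 0],
    [0, 0, 0],
  ],
  yaw=[0, 0, 0, 0, 0],
)

```text
time: 8.35
position: [0.567, -0.1893, 0.0486]
tool_rot: [2.006, 0.4, -2.006]
ft_force: [1.8, 4.1, 0.3]
grip_width: 0.187
```

Call:
servo_tool(
  dp=[
    [0, 0, 0],
    [0, 0, 0],
    [0, 0, 0],
    [0, 0, 0],
    [0, 0, 0],
  ],
  yaw=[0, 0, 0, 0, 0],
)

```text
time: 8.85
position: [0.567, -0.1893, 0.0486]
tool_rot: [2.006, 0.399, -2.006]
ft_force: [2.8, 4.5, 0.8]
grip_width: 0.191
```

```bash
python3 - <<'E'
from h import *
st=rep()
im,d=ctrl.get_image("wrist"); np.savez("w5.npz",im=im,d=d,pos=st["position"],rot=st["tool_rot"])
cv2.imwrite("pics/w5.png",cv2.resize(im[180:350,240:410,::-1],None,fx=3.5,fy=3.5,interpolation=cv2.INTER_CUBIC))
im,d=ctrl.get_image("scene"); np.savez("s5.npz",im=im,d=d)
K,T=cam("scene")
c,s=np.cos(P[2]),np.sin(P[2])
for n,q in dict(pin=(.1765,-.0355,.02),fin=(.1769,-.0419,.025),knob=(.1398,.0471,.086),piv=(.1765,0,.04)).items(): print(n,proj(K,T,np.array([P[0]+c*q[0]-s*q[1],P[1]+s*q[0]+c*q[1],q[2]])).round(1))
cv2.imwrite("pics/s5.png",cv2.resize(im[140:230,330:450,::-1],None,fx=6,fy=6,interpolation=cv2.INTER_CUBIC))
E
```

```text
pos [ 0.567  -0.1893  0.0486] F [2.82 4.49 0.83] w 16.65 knobL [139.48  47.29] lever 0.908 leg 71.41 yawtool -67.47
pin [402.3 171.5]
fin [404.6 170.2]
knob [374.8 154.7]
piv [390.9 164.5]
```

View pics/s5.png

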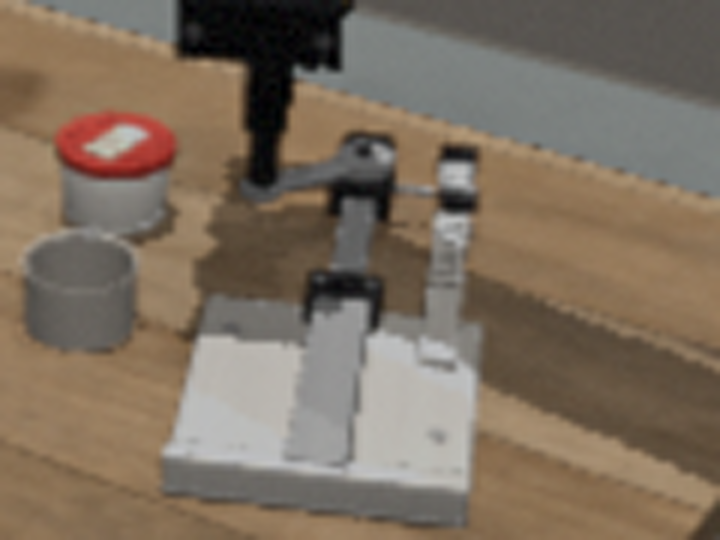

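View pics/w5.png

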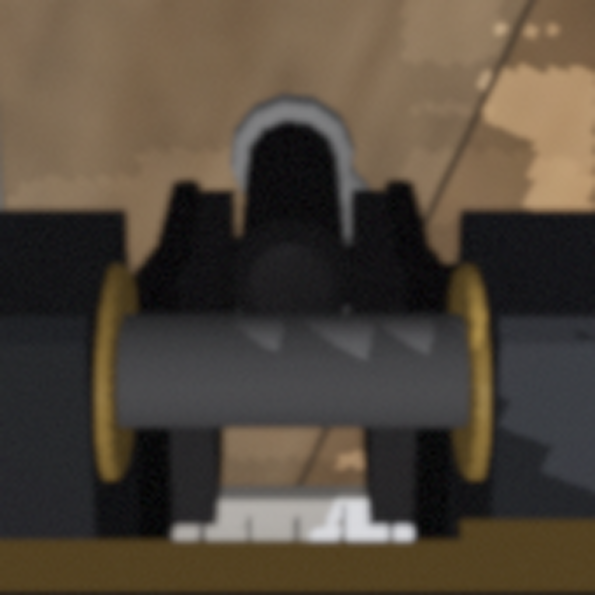

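```bash
python3 - <<'E'
from h import *
im=np.load("s5.npz")["im"]
cv2.imwrite("pics/s5z.png",cv2.resize(im[158:182,380:416,::-1],None,fx=20,fy=20,interpolation=cv2.INTER_CUBIC))
K,T=cam("scene"); c,s=np.cos(P[2]),np.sin(P[2])
for x in (.1745,.1765,.1785):
  print(x,[((proj(K,T,np.array([P[0]+c*x-s*y,P[1]+s*x+c*y,z]))-[380,158]+.5)*20).round(0) for y,z in [(-.018,.02),(-.0355,.02),(-.0419,.025),(-.051,.025),(0,.041)]])
E
```

```text
0.1745 [array([337., 275.]), array([454., 287.]), array([501., 262.]), array([563., 268.]), array([228., 140.])]
0.1765 [array([338., 269.]), array([455., 280.]), array([502., 255.]), array([563., 261.]), array([229., 134.])]
0.1785 [array([339., 263.]), array([456., 274.]), array([502., 249.]), array([564., 255.]), array([230., 128.])]
```

View pics/s5z.png

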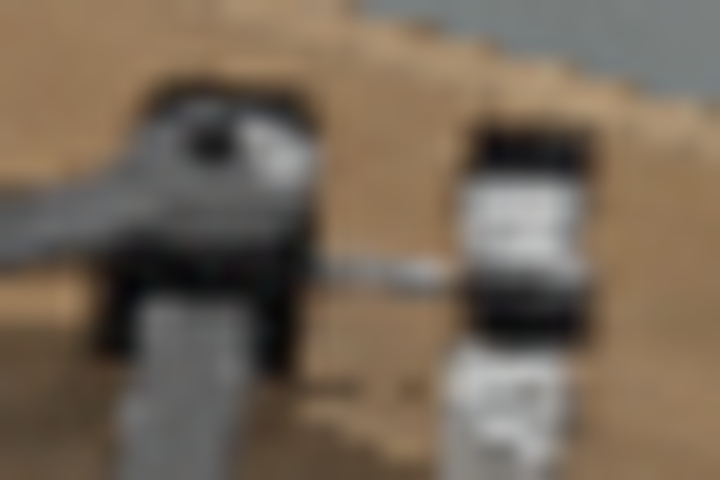

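```bash
python3 - <<'E'
from h import *
f=np.load("s5.npz");im=f["im"].astype(float).mean(2);d=f["d"]
K,T=cam("scene"); c,s=np.cos(P[2]),np.sin(P[2])
pr=lambda x,y,z:((proj(K,T,np.array([P[0]+c*x-s*y,P[1]+s*x+c*y,z]))-[380,158]+.5)*20).round(0)
print("rail far end x=.235 z .018/.010",pr(.235,-.046,.018),pr(.235,-.046,.010))
for x in (.170,.184):
  print("rider",x,[pr(x,-.046,z) for z in (.006,.012,.018,.021)])
print("fin",pr(.177,-.046,.025),pr(.177,-.046,.021))
print("panel corner near", pr(-.08,-.065,.006), "mouth corner",pr(.08,-.065,.006))
for v in range(163,178):
  print(v,im[v,400:412].astype(int), [ (lambda q:(round(Lf(q)[0]*1000,1),round(Lf(q)[1]*1000,1),round(q[2]*1000,1)))((T@np.append(np.linalg.inv(K)@np.array([u,v,1])*d[v,u],1))[:3]) for u in (399,406)])
E
```

```text
rail far end x=.235 z .018/.010 [545. 119.] [540. 164.]
rider 0.17 [array([514., 390.]), array([518., 355.]), array([522., 320.]), array([524., 302.])]
rider 0.184 [array([519., 345.]), array([523., 310.]), array([527., 275.]), array([529., 258.])]
fin [530. 257.] [527. 280.]
panel corner near [ 559. 1370.] mouth corner [616. 714.]
163 [118 118 120 119 106 121 125 125 137 144 145 139] [(np.float64(269.7), np.float64(-21.6), np.float64(-1.2)), (np.float64(270.6), np.float64(-43.6), np.float64(0.7))]
164 [118 118 116  83  52  59  59  70  79  92 123 126] [(np.float64(256.3), np.float64(-22.2), np.float64(2.2)), (np.float64(221.0), np.float64(-43.9), np.float64(23.1))]
165 [118 122 120  71  22  21  25  35  39  68 110 120] [(np.float64(249.0), np.float64(-22.6), np.float64(2.5)), (np.float64(224.8), np.float64(-44.3), np.float64(17.7))]
166 [118 118 104  67  55  55  53  52  44  65 107 118] [(np.float64(245.4), np.float64(-23.0), np.float64(0.9)), (np.float64(226.0), np.float64(-44.6), np.float64(13.6))]
167 [117 116 103 122 147 154 155 151 121  95 112 118] [(np.float64(243.3), np.float64(
[... 1089 characters left out ...]
np.float64(18.3))]
174 [114 114  97  64  28  20  20  23  29  64 107 116] [(np.float64(195.5), np.float64(-26.4), np.float64(-0.1)), (np.float64(168.8), np.float64(-47.3), np.float64(17.1))]
175 [112 111 110 132 105  84  88  90  78  89 114 119] [(np.float64(186.8), np.float64(-26.8), np.float64(1.3)), (np.float64(167.9), np.float64(-47.6), np.float64(14.2))]
176 [107 111 140 177 182 181 181 166 132 117 120 123] [(np.float64(178.6), np.float64(-27.2), np.float64(2.4)), (np.float64(161.7), np.float64(-47.9), np.float64(14.3))]
177 [ 87 105 152 181 169 161 143 154 117 109 116 120] [(np.float64(178.3), np.float64(-27.6), np.float64(-0.9)), (np.float64(160.0), np.float64(-48.2), np.float64(11.9))]
```

The pin in the scene view, at about (401.7, 171.3), is in line with the rider's fin at about row 171, as predicted. The lever is still open. I'll add a 0.3 mm trim and a one-second pause.

Call:
servo_tool(
  dp=[
    [0, 0.015, 0],
    [0, 0, 0],
    [0, 0, 0],
    [0, 0, 0],
    [0, 0, 0],
  ],
  yaw=[0, 0, 0, 0, 0],
)

```text
time: 9.45
position: [0.5671, -0.1896, 0.0486]
tool_rot: [2.006, 0.4, -2.006]
ft_force: [3.2, 3.9, -0.3]
grip_width: 0.185
```

Call:
servo_tool(
  dp=[
    [0, 0, 0],
    [0, 0, 0],
    [0, 0, 0],
    [0, 0, 0],
    [0, 0, 0],
  ],
  yaw=[0, 0, 0, 0, 0],
)

```text
time: 9.95
position: [0.5671, -0.1896, 0.0486]
tool_rot: [2.006, 0.4, -2.006]
ft_force: [2.8, 4.8, 0.1]
grip_width: 0.189
```

```bash
cat >> h.py <<'E'
def plan(leg,a_list,a0=None,yaw0=None,corr=True):
    """rows for lever angles a_list; tool yaw target = yaw0-of-stand + (0.908 - a) ccw"""
    st=ctrl.get_state(); M=R.from_rotvec(st["tool_rot"]).as_matrix()
    phi=np.arctan2(M[1,1],M[0,1])-P[2]      # tool y angle in stand frame
    l=Lf(st["position"])-[.06774,.04699]+[.0681,.0471]
    for a in a_list:
        t=np.array([.105+leg-.06*np.cos(a),.06*np.sin(a)]); dl=t-l
        ty=np.array([np.cos(phi),np.sin(phi)]); tz=np.array([np.sin(phi),-np.cos(phi)])
        nphi=np.radians(.26)+(.908-a); 
        print("a %.3f dp [0, %.3f, %.3f] yaw %.3f"%(a,dl@ty/.025,dl@tz/.025,-np.degrees(nphi-phi)/6))
        phi=nphi;l=t
E
python3 - <<'E'
from h import *
st=rep(); print(st["joint_positions"].round(2))
plan(.0717,np.linspace(.908,0,16)[1:6])
E
```

```text
pos [ 0.5671 -0.1896  0.0486] F [2.83 4.79 0.08] w 16.47 knobL [139.74  47.3 ] lever 0.908 leg 71.66 yawtool -67.47
[ 0.67  0.37 -0.47  1.74  0.19  1.08 -1.04]
a 0.847 dp [0, -0.111, 0.092] yaw -0.579
a 0.787 dp [0, -0.112, 0.092] yaw -0.578
a 0.726 dp [0, -0.112, 0.092] yaw -0.578
a 0.666 dp [0, -0.112, 0.092] yaw -0.578
a 0.605 dp [0, -0.112, 0.092] yaw -0.578
```

Call:
servo_tool(
  dp=[
    [0, -0.11, 0.09],
    [0, -0.11, 0.09],
    [0, -0.11, 0.09],
    [0, -0.11, 0.09],
    [0, -0.11, 0.09],
  ],
  yaw=[-0.58, -0.58, -0.58, -0.58, -0.58],
)

```text
time: 10.45
position: [0.5502, -0.1833, 0.0486]
tool_rot: [1.816, 0.662, -1.817]
ft_force: [0.1, 4.4, 1.9]
grip_width: 0.19
```

```bash
python3 - <<'E'
from h import *
st=rep()
plan(.0717,np.linspace(.605,.302,6)[1:])
E
```

```text
pos [ 0.5502 -0.1833  0.0486] F [0.1  4.39 1.91] w 16.57 knobL [127.56  34.02] lever 0.603 leg 71.98 yawtool -49.94
a 0.544 dp [0, -0.119, 0.085] yaw -0.550
a 0.484 dp [0, -0.112, 0.092] yaw -0.579
a 0.423 dp [0, -0.112, 0.092] yaw -0.579
a 0.363 dp [0, -0.112, 0.092] yaw -0.579
a 0.302 dp [0, -0.112, 0.092] yaw -0.579
```

Call:
servo_tool(
  dp=[
    [0, -0.12, 0.085],
    [0, -0.112, 0.092],
    [0, -0.112, 0.092],
    [0, -0.112, 0.092],
    [0, -0.112, 0.092],
  ],
  yaw=[-0.56, -0.58, -0.58, -0.58, -0.58],
)

```text
time: 10.95
position: [0.5318, -0.1824, 0.0485]
tool_rot: [1.614, 0.883, -1.617]
ft_force: [1.2, 4.0, 0.8]
grip_width: 0.187
```

```bash
python3 - <<'E'
from h import *
st=rep()
plan(.0717,np.linspace(.302,.0,6)[1:])
E
```

```text
pos [ 0.5318 -0.1824  0.0485] F [1.18 3.96 0.76] w 16.24 knobL [119.74  17.26] lever 0.292 leg 72.2 yawtool -32.67
a 0.242 dp [0, -0.109, 0.065] yaw -0.565
a 0.181 dp [0, -0.112, 0.092] yaw -0.577
a 0.121 dp [0, -0.112, 0.092] yaw -0.577
a 0.060 dp [0, -0.112, 0.092] yaw -0.577
a 0.000 dp [0, -0.112, 0.092] yaw -0.577
```

Call:
servo_tool(
  dp=[
    [0, -0.11, 0.065],
    [0, -0.112, 0.092],
    [0, -0.112, 0.092],
    [0, -0.112, 0.092],
    [0, -0.112, 0.092],
  ],
  yaw=[-0.56, -0.58, -0.58, -0.58, -0.58],
)

```text
time: 11.45
position: [0.5146, -0.1865, 0.0486]
tool_rot: [1.403, 1.07, -1.406]
ft_force: [6.1, 4.7, 0.6]
grip_width: 0.185
```

Call:
servo_tool(
  dp=[
    [0, 0, 0],
    [0, 0, 0],
    [0, 0, 0],
    [0, 0, 0],
    [0, 0, 0],
  ],
  yaw=[0, 0, 0, 0, 0],
)

```text
time: 11.95
position: [0.5149, -0.186, 0.0485]
tool_rot: [1.405, 1.069, -1.408]
ft_force: [-0.1, 2.1, 2.2]
grip_width: 0.189
```

```bash
python3 - <<'E'
from h import *
st=rep(); F=st["ft_force"]; c,s=np.cos(P[2]),np.sin(P[2]); print("F stand",c*F[0]+s*F[1],-s*F[0]+c*F[1])
plan(.0717,[0.,0])
im,d=ctrl.get_image("scene"); np.savez("s6.npz",im=im,d=d)
cv2.imwrite("pics/s6.png",cv2.resize(im[140:230,330:450,::-1],None,fx=6,fy=6,interpolation=cv2.INTER_CUBIC))
im,d=ctrl.get_image("wrist"); np.savez("w6.npz",im=im,d=d,pos=st["position"],rot=st["tool_rot"])
cv2.imwrite("pics/w6.png",im[:,:,::-1])
E
```

```text
pos [ 0.5149 -0.186   0.0485] F [-0.08  2.1   2.18] w 16.42 knobL [116.65   0.32] lever 0.005 leg 71.65 yawtool -15.56
F stand -1.970156308614991 0.7221041197430146
a 0.000 dp [0, -0.009, 0.009] yaw -0.019
a 0.000 dp [0, 0.000, 0.000] yaw -0.000
```

View pics/s6.png

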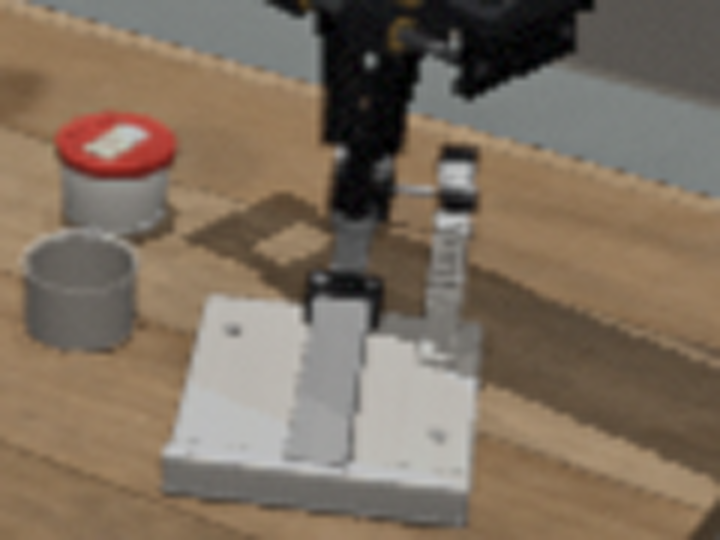

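View pics/w6.png

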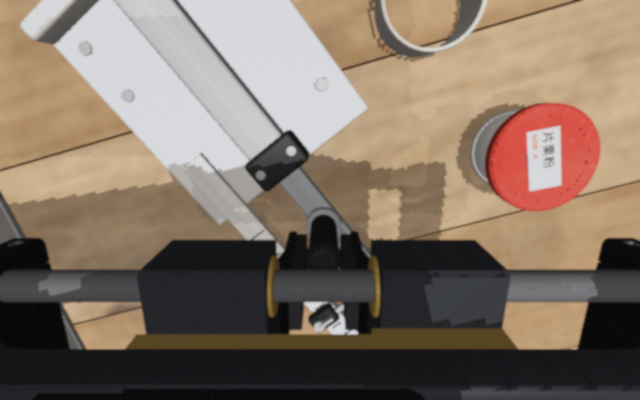

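The lever is about in line, with 0.7 N sideways. I'll press it onto its stop to be sure it is fully shut.

Call:
servo_tool(
  dp=[
    [0, -0.025, 0.02],
    [0, -0.025, 0.02],
    [0, 0, 0],
    [0, 0, 0],
    [0, 0, 0],
  ],
  yaw=[0, 0, 0, 0, 0],
)

```text
time: 12.55
position: [0.5146, -0.1857, 0.0486]
tool_rot: [1.407, 1.069, -1.405]
ft_force: [4.2, 5.0, -0.7]
grip_width: 0.19
```

```bash
python3 - <<'E'
from h import *
st=rep(); F=st["ft_force"]; c,s=np.cos(P[2]),np.sin(P[2]); print("F stand",c*F[0]+s*F[1],-s*F[0]+c*F[1])
plan(.0717,[0.,0])
im,d=ctrl.get_image("wrist"); np.savez("w7.npz",im=im,d=d,pos=st["position"],rot=st["tool_rot"])
cv2.imwrite("pics/w7.png",cv2.resize(im[190:340,250:400,::-1],None,fx=4,fy=4,interpolation=cv2.INTER_CUBIC))
E
```

```text
pos [ 0.5146 -0.1857  0.0486] F [ 4.16  4.97 -0.66] w 16.56 knobL [116.28   0.15] lever 0.003 leg 71.28 yawtool -15.5
F stand -3.022873988372938 5.734319589853046
a 0.000 dp [0, 0.005, 0.017] yaw -0.009
a 0.000 dp [0, 0.000, 0.000] yaw -0.000
```

View pics/w7.png

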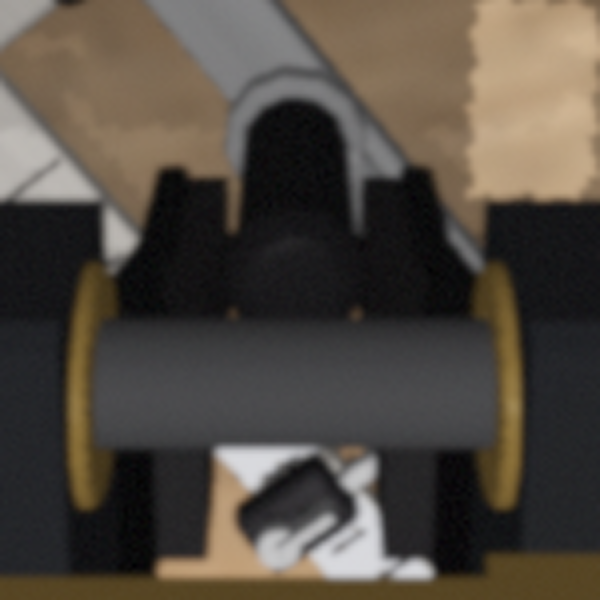

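The sideways force rose to 5.7 N with only 0.2 mm of motion, so the lever is on its stop. The wrist view now shows both the pin at about (340, 307) and the rider's fin at about (326, 322). I'll measure the alignment directly.

```bash
python3 - <<'E'
from h import *
f=np.load("w7.npz");im=f["im"]
K,T=cam("wrist",{"position":f["pos"],"tool_rot":f["rot"]})
z=cv2.resize(im[298:336,300:350,::-1],None,fx=14,fy=14,interpolation=cv2.INTER_CUBIC)
c,s=np.cos(P[2]),np.sin(P[2])
pr=lambda x,y,h:((proj(K,T,np.array([P[0]+c*x-s*y,P[1]+s*x+c*y,h]))-[300,298]+.5)*14).round(0)
print("fin pred",[pr(.177,y,.025) for y in (-.037,-.042,-.051)],"pin pred",[pr(.1767,y,.02) for y in (-.02,-.0355)])
print("mm/x vec",(pr(.187,-.04,.02)-pr(.177,-.04,.02))/10)
cv2.imwrite("pics/w7z.png",z)
E
```

```text
fin pred [array([504., 271.]), array([424., 325.]), array([280., 421.])] pin pred [array([769.,  24.]), array([521., 191.])]
mm/x vec [11.9 13.6]
```

View pics/w7z.png

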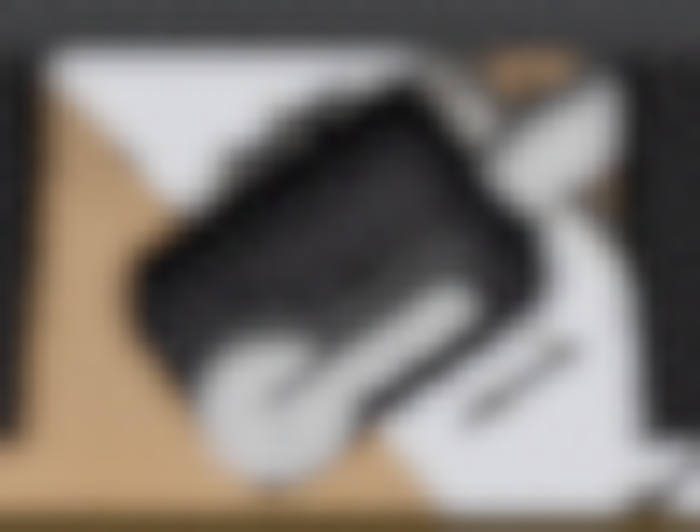

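```bash
python3 - <<'E'
from h import *
f=np.load("w7.npz");d=f["d"]
K,T=cam("wrist",{"position":f["pos"],"tool_rot":f["rot"]})
def w(u,v): 
    q=(T@np.append(np.linalg.inv(K)@np.array([u,v,1])*d[v,u],1))[:3]; return np.append(Lf(q),q[2])*1000
o=lambda x,y:(300+(x+.5)/14-.5,298+(y+.5)/14-.5)
for n,pts in dict(pin=[(600,125),(580,135),(560,148),(545,158),(530,168)],fin=[(450,307),(435,320),(410,336),(385,352)],blob=[(275,415),(260,410),(290,425)]).items():
    for p in pts: 
        u,v=o(*p); print(n,p,w(round(u),round(v)).round(1))
c,s=np.cos(P[2]),np.sin(P[2])
for zz in (.019,.020,.021,.022): print("pin z",zz,Lf(atz(K,T,*o(545,160),zz)).round(4),Lf(atz(K,T,*o(518,175),zz)).round(4))
for zz in (.024,.025,.026): print("fin z",zz,Lf(atz(K,T,*o(435,320),zz)).round(4),Lf(atz(K,T,*o(370,362),zz)).round(4))
E
```

```text
pin (600, 125) [174.7 -29.4  21.8]
pin (580, 135) [175.5 -30.8  20.8]
pin (560, 148) [175.8 -32.   20.5]
pin (545, 158) [175.5 -33.5  20.7]
pin (530, 168) [175.3 -34.2  21.4]
fin (450, 307) [176.9 -39.9  25. ]
fin (435, 320) [177.2 -41.   24.9]
fin (410, 336) [178.1 -43.5  23.9]
fin (385, 352) [178.  -45.2  23.7]
blob (275, 415) [177.1 -51.6  23.8]
blob (260, 410) [176.4 -51.9  24.3]
blob (290, 425) [177.4 -50.9  25.1]
pin z 0.019 [ 0.1766 -0.0338] [ 0.1765 -0.0354]
pin z 0.02 [ 0.1761 -0.0334] [ 0.1759 -0.035 ]
pin z 0.021 [ 0.1755 -0.0331] [ 0.1754 -0.0347]
pin z 0.022 [ 0.175  -0.0327] [ 0.1748 -0.0343]
fin z 0.024 [ 0.1777 -0.0418] [ 0.1777 -0.0458]
fin z 0.025 [ 0.1772 -0.0414] [ 0.1771 -0.0454]
fin z 0.026 [ 0.1766 -0.041 ] [ 0.1765 -0.045 ]
```

The wrist view puts the pin at about x = 175.9 mm and the rider at about 177.1 mm. Arm odometry says it is 0.3 mm short. I'll trim about 0.8 mm outward.

Call:
servo_tool(
  dp=[
    [0, 0.01, 0.013],
    [0, 0.01, 0.013],
    [0, 0, 0],
    [0, 0, 0],
    [0, 0, 0],
  ],
  yaw=[0, 0, 0, 0, 0],
)

```text
time: 13.1
position: [0.5148, -0.1863, 0.0486]
tool_rot: [1.407, 1.069, -1.405]
ft_force: [3.3, 4.6, -0.4]
grip_width: 0.186
```

```bash
python3 - <<'E'
from h import *
st=rep(); F=st["ft_force"]; c,s=np.cos(P[2]),np.sin(P[2]); print("F stand",c*F[0]+s*F[1],-s*F[0]+c*F[1])
im,d=ctrl.get_image("wrist"); np.savez("w8.npz",im=im,d=d,pos=st["position"],rot=st["tool_rot"])
cv2.imwrite("pics/w8z.png",cv2.resize(im[298:336,300:350,::-1],None,fx=14,fy=14,interpolation=cv2.INTER_CUBIC))
f=np.load("w7.npz");K,T=cam("wrist",{"position":st["position"],"tool_rot":st["tool_rot"]})
pr=lambda x,y,h:((proj(K,T,np.array([P[0]+c*x-s*y,P[1]+s*x+c*y,h]))-[300,298]+.5)*14).round(0)
print("fin pred",[pr(.177,y,.025) for y in (-.037,-.042,-.051)],"pin pred .177",[pr(.177,y,.02) for y in (-.02,-.0355)])
E
```

```text
pos [ 0.5148 -0.1863  0.0486] F [ 3.26  4.62 -0.41] w 16.19 knobL [116.91   0.13] lever 0.002 leg 71.91 yawtool -15.5
F stand -3.0395242736178343 4.772920674588555
fin pred [array([497., 262.]), array([416., 316.]), array([273., 412.])] pin pred .177 [array([765.,  19.]), array([517., 187.])]
```

View pics/w8z.png

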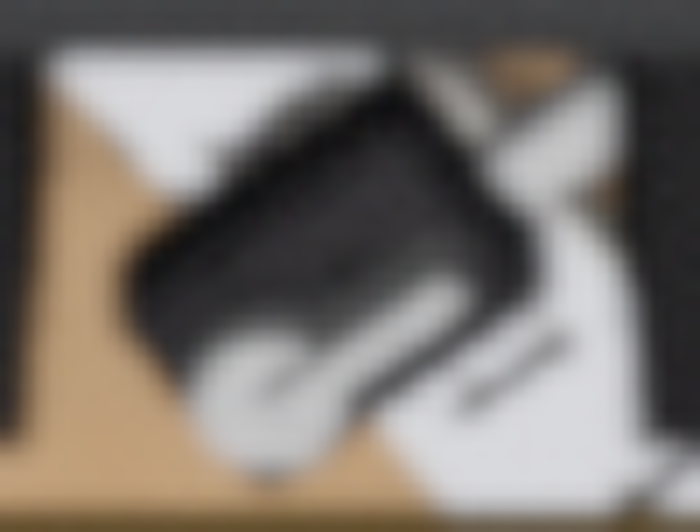

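The remaining pin/rider offset is about −0.5 mm by the wrist image and about +0.3 mm by the arm. I'll hold for a stability check and a last look.

Call:
servo_tool(
  dp=[
    [0, 0, 0],
    [0, 0, 0],
    [0, 0, 0],
    [0, 0, 0],
    [0, 0, 0],
  ],
  yaw=[0, 0, 0, 0, 0],
)

```text
time: 13.65
position: [0.5148, -0.1863, 0.0486]
tool_rot: [1.407, 1.069, -1.405]
ft_force: [2.4, 5.2, -0.9]
grip_width: 0.189
```

```bash
python3 - <<'E'
from h import *
st=rep(); F=st["ft_force"]; c,s=np.cos(P[2]),np.sin(P[2]); print("F stand",c*F[0]+s*F[1],-s*F[0]+c*F[1])
im,d=ctrl.get_image("wrist"); a=np.load("w8.npz")["im"]
print("diff pin area",np.abs(im[300:335,300:350].astype(int)-a[300:335,300:350]).mean(), np.abs(im[205:250,300:345].astype(int)-a[205:250,300:345]).mean())
im,d=ctrl.get_image("scene"); cv2.imwrite("pics/s9.png",cv2.resize(im[100:260,300:480,::-1],None,fx=4,fy=4,interpolation=cv2.INTER_CUBIC))
E
```

```text
pos [ 0.5148 -0.1863  0.0486] F [ 2.38  5.23 -0.86] w 16.42 knobL [116.88   0.14] lever 0.002 leg 71.88 yawtool -15.49
F stand -3.941366103279827 4.187210109354362
diff pin area 0.7064761904761905 1.4556378600823046
```

View pics/s9.png

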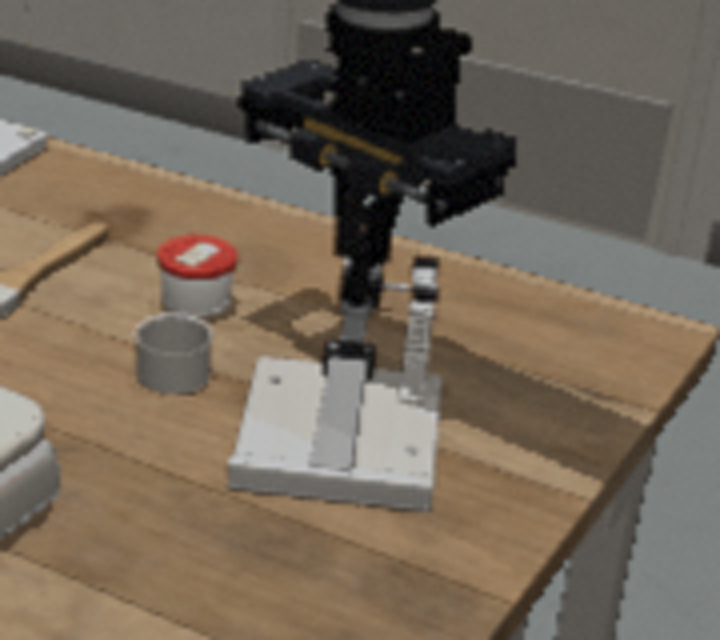

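The last view shows the pin (about (400, 287) in the zoom) meeting the rider (about (425, 290)), the lever in line and the tubs untouched. The readings are steady, so I'm handing in.

```bash
python3 - <<'E'
from bench import ctrl
print(ctrl.close_job())
E
```

```text
the job is handed in; nothing more can be done
None
```

The job is handed in at about 14 s. The lever is shut, the leg is at the rider mark to within about half a millimetre, and the gripper still holds the knob at 10 N.

- **Draw:** I pinched the knob at 10 N and drew the leg out with the lever still open at about 0.91 rad. I paused over a second at the mark.
- **Swing:** I turned the gripper with the lever as I swung it shut, then pressed it onto its stop. The sideways force rose to about 5 N with almost no motion. By the arm, the leg stayed within about 0.5 mm of the mark during the swing.
- **Last checks:** By the arm, the lever reads about 0.002 rad and the leg 71.9 mm, against a target of about 71.5 to 71.7 mm. Position and force held steady over the last half second.
- **Disagreement:** The last wrist image puts the pin about 0.5 mm short of the rider, while the arm reading puts it about 0.3 mm past. I trimmed to a compromise between the two. The scene camera is too coarse to settle it, but it shows the pin level with the rider.
- **Other things:** The red-lidded tub and the ring mould show no movement in the last scene picture, and the arm did not go near the other items.

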